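# Complete the sampling kit

## Task

Each sampling kit needs one culture tube, one marker and one pair of forceps; the tray already holds its tube. Put the missing marker and forceps into the two empty compartments, one in each (either way round), lying flat and lengthwise along the compartment, and leave the spare tube where it lies on the bench.

Things in the scene. Friction and masses are not known exactly. Their poses are not given: they have to be found in the camera images.
- tray: shallow grey tray, 186 x 215 mm, fixed. Origin: centre of underside; x across the compartments, y along them, z up. Floor 4 mm thick; walls 4 mm thick (rim 6), tops 15 mm above the bench. Three compartments 207 mm long along y: two empty, 70 mm wide, centred at x = -54 and x = +20 mm; a narrow one (30 mm) at x = +74 mm with a culture tube clipped fast in it, its top 24 mm above the bench
- forceps: slender steel forceps lying flat on the bench, 130 mm long (y), 12 mm wide (x), about 9 mm high, 25 g; origin at the centre of the underside. Grip at the middle, across the width
- marker: felt marker with white barrel and blue cap, lying on the bench, 131 mm long (y), 11 mm wide (x), about 11 mm high (13 at its clip), 16 g; does not roll. Origin at the centre of the underside. Grip at the middle, across the width
- spare_tube: spare cotton-plugged culture tube of the same type as the one in the tray, lying on the bench, 193 mm long (y), 20 mm thick; origin at the centre of the underside. Not needed: leave it alone

How it is judged:
At the end, for the whole second after the job is handed in: Forceps and marker at rest, flat in different 70 mm compartments (centre within 31 mm across and 42 mm along of its middle, underside under 14 mm above the tray's, long axis within 0.35 rad of the compartment's); spare tube within 30 mm of where it lay (y of forceps in the frame of tray between -0.042 and 0.042 m and z of forceps in the frame of tray between -0.002 and 0.014 m and angle between the y axis of each of forceps, marker and the y axis of tray, either way round below 0.35 rad and linear speed of each of forceps, marker below 0.02 m/s and y of marker in the frame of tray between -0.042 and 0.042 m and z of marker in the frame of tray between -0.002 and 0.014 m and ((x of forceps in the frame of tray between -0.085 and -0.023 m and x of marker in the frame of tray between -0.011 and 0.051 m) or (x of forceps in the frame of tray between -0.011 and 0.051 m and x of marker in the frame of tray between -0.085 and -0.023 m)) and distance of spare_tube from where it was at the start of the episode below 0.03 m); the robot touches nothing.
It fails at once if the spare tube is moved by more than 30 mm (distance of spare_tube from where it was at the start of the episode above 0.03 m).
It also fails if it takes over 53 s, if anything falls off the work surface, if the arm or the gripper's body presses on something with over 40 N, if the wrist force passes 120 N, or if a joint passes its speed limit or range.

## Robot

A 6-joint arm with a two-finger parallel gripper is mounted at the origin on a cart in front of the work surface, level with it; the furniture and walls round the work are solid. World frame = base frame: x ahead of the robot, y to its left, z up, the work surface at z = 0. Lengths are in m, angles in rad, forces in N, time in s.
With the tool pointing down it reaches from about 0.35 to 0.775 m from the base axis. Payload 5.5 kg.
Tool frame: the origin (TCP) lies on the centre line of the jaws, within the pads' length; the fingertips stand 11 mm ahead of it and the grasp point (between the pads) lies 8 mm behind it (env.tip_extent is the distance from the TCP to the fingertips, in m); z points along the fingers, y is the line along which they close (so a half turn about z gives the same grasp; the last joint's range is limited). The gripper opens to 85 mm and grips with 20 to 120 N. Pads are 22 mm wide; open, the fingers measure 114 mm over their backs; the gripper's body (76 mm by 85 mm) begins 54 mm behind the grasp point. The pads swing forward as they close: fully open they stand 13 mm farther back than shut.
Start: joints at [1.114, 0.313, 0.046, 1.304, 0, 1.431], TCP at [0.179, 0.546, 0.242] pointing down, gripper open.
Joint ranges: [-2.76, 2.76], [-0.86, 1.69], [-1.03, 1.26], [-2.2, 2.34], [-1.47, 1.5], [-3.14, 3.14]. Speed limits (rad/s): [2.57, 2.57, 3.14, 3.14, 3.14, 3.14].

## Interface

Orientations are given as a unit quaternion [w, x, y, z].
In Python, from workcell import env gives the robot as it stands.
- The arm moves only by the shell command python3 -m jog 'ROWS' [FORCE]. ROWS is JSON, a list of rows, each a list of 5 numbers: the gripper's target within -1 to 1 (shut at 1, half-way at 0, fully open at -1), then the shift along the tool's x, y, z in m, then the turn about the tool's z in degrees. In form: [[fingers, tx, ty, tz, turn], ...]. A call has 1 to 5 rows; each row shifts and turns the commanded pose from where the row before left it, along the tool's axes as they then stand; what a row does not reach is not made up. A row lasts 1/12 s, in which the tool goes at most 41.7 mm and 7.16 degrees, less where a joint would pass 70% of its speed; a pose out of reach is approached as far as the arm can. A call is refused whole if a number of a shift passes 0.0417 or a number of a turn 7.16, either way. A call with a gripper value outside its range is refused whole. The fingers move at their own pace and stop on an object; FORCE is the grip in N (left out, the last holds). Time passes only in rows, so rows that do not move let the fingers close. It gives the time, the measured TCP pose, the force, the opening and the grip force at its end, in the units of the state.
- env.get_state(): the state, without advancing time (a new reading comes with each control period).
- env.read_camera(name): name is "scene" or "top" or "wrist"; returns a dict with "img" (480x640x3 uint8, red, green, blue), "fov_y" (degrees; the focal length in pixels is half the picture's height over the tangent of half this angle, whatever the lens; pixels are square), "cx", "cy" (the principal point, pixels), "D" ([k1, k2, p1, p2, k3] as OpenCV has them; the pictures are not rectified), "T" (4x4, takes a point from camera to world coordinates). Camera axes: x right, y up, looking along -z (the intrinsics and any distortion apply to the point x, -y, -z); pixel columns grow to the right and rows downward; lengths in m; the calibration is good to about 2 mm. A picture is of the moment at which its call begins. There is no depth.
- env.hand_in(): hands the job in; it is judged then, once.
The state is a dict: "clock": time; "joint_pos": joint angles; "qvel": joint speeds; "tau": joint torques, N m; "tcp_pos": TCP position; "orientation": TCP orientation; "wrist_force": force on the tool from outside, world axes, zero at the start; "ft_torque": the same for the moment, N m; "finger_gap": finger opening in m; "grip_force": force on a finger pad.
Only numpy, scipy, OpenCV 4.12 (cv2) and the standard library are available. Lean on these libraries where they do the work, as an engineer would, in place of code of your own. Each camera call takes 0.05 s, during which the arm holds its last target. There are 200 camera calls.

## Working session

There is one attempt and no reset: what is moved stays moved. The work goes in short steps, Python scripts to look and compute and a shell command to move; the robot and the scene stay as the last step left them, time stands still between calls to the robot, and variables do not carry over. Pictures are saved under pics/ and viewed, at most 10 in all, crops included, and the job is handed in when it is done.

```bash
mkdir -p pics
cat > h.py <<'E'
import numpy as np, cv2
from workcell import env
def cam(n):
    c=env.read_camera(n); h,w=c["img"].shape[:2]
    f=h/2/np.tan(np.radians(c["fov_y"])/2)
    c["K"]=np.array([[f,0,c["cx"]],[0,f,c["cy"]],[0,0,1]]); c["D"]=np.array(c["D"],float); c["T"]=np.array(c["T"]); return c
def ray(c,px,z):
    p=cv2.undistortPoints(np.array(px,float).reshape(-1,1,2),c["K"],c["D"]).reshape(-1,2)
    d=np.c_[p[:,0],-p[:,1],-np.ones(len(p))]@c["T"][:3,:3].T; o=c["T"][:3,3]
    return o+d*((z-o[2])/d[:,2])[:,None]
def save(c,n): cv2.imwrite(f"pics/{n}.png",c["img"][:,:,::-1])
E
python3 - <<'E'
from h import *
for n in("top","scene"):
    c=cam(n); save(c,n+"0"); print(n,c["fov_y"],c["T"].round(3).tolist(),c["D"])
print(env.get_state(),env.tip_extent)
E
```

```text
top 51.60475937523264 [[-0.004, 0.981, -0.196, 0.334], [-1.0, -0.009, -0.028, 0.066], [-0.029, 0.196, 0.98, 0.874], [0.0, 0.0, 0.0, 1.0]] [-0.02853377  0.          0.          0.          0.        ]
scene 52.62072313408187 [[0.644, 0.582, -0.497, 0.058], [-0.765, 0.498, -0.409, -0.28], [0.009, 0.643, 0.766, 0.664], [0.0, 0.0, 0.0, 1.0]] [-0.12627436  0.          0.          0.          0.        ]
{'clock': 0.1, 'joint_pos': array([ 1.11438584e+00,  3.13921183e-01,  4.50993432e-02,  1.30356685e+00,
       -1.14442903e-05,  1.43119625e+00]), 'qvel': array([ 0.00134075, -0.00190706,  0.00190873, -0.00020215,  0.00081675,
       -0.00079308]), 'tau': array([ 2.45241106e-03, -4.81725061e+01,  2.99244833e+01,  1.26600396e-02,
       -1.21129347e-04, -8.51278600e-06]), 'tcp_pos': array([0.17895922, 0.5459994 , 0.24150311]), 'orientation': array([-2.28299859e-04,  1.57743524e-01,  9.87479796e-01, -7.62768395e-04]), 'wrist_force': array([-0.27258411, -0.04924255, -0.00739496]), 'ft_torque': array([ 0.00299588, -0.04676494, -0.0208148 ]), 'grip_force': 0.0, 'finger_gap': 0.08535428653959425} 0.011
```

View pics/top0.png

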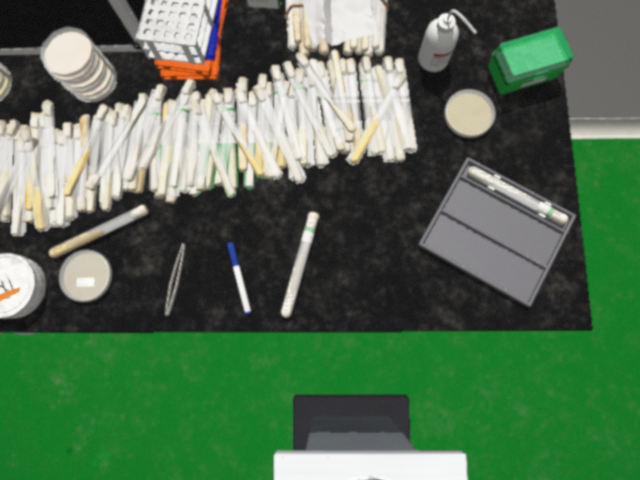

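The top view shows the forceps at about (175,279), the marker at (240,278) with its cap up, and the spare tube at (300,265). The tray corners are at about (468,159), (575,215), (530,305) and (420,243), and the clipped tube is on its upper-right side.

Run:
```python
from h import *
c=cam("top"); im=c["img"]; hsv=cv2.cvtColor(im,cv2.COLOR_RGB2HSV)
def blob(x0,x1,y0,y1,thr,z,name):
    m=np.zeros(im.shape[:2],np.uint8); m[y0:y1,x0:x1]=(im[y0:y1,x0:x1].max(2)>thr)
    n,l,s,_=cv2.connectedComponentsWithStats(cv2.morphologyEx(m,cv2.MORPH_CLOSE,np.ones((5,5),np.uint8)))
    k=1+s[1:,4].argmax(); ys,xs=np.nonzero(l==k)
    W=ray(c,np.c_[xs,ys],z)[:,:2]; r=cv2.minAreaRect((W*1000).astype(np.float32))
    b=cv2.boxPoints(r); e=[b[1]-b[0],b[2]-b[1]]; a=max(e,key=np.linalg.norm)
    print(name,"ctr",np.round(r[0],1),"size",np.round(r[1],1),"axis deg",np.degrees(np.arctan2(a[1],a[0]))%180)
blob(155,195,235,325,85,.005,"forceps")
blob(220,260,235,325,85,.006,"marker")
blob(270,325,205,325,85,.01,"tube")
q=np.array([[468,159],[575,215],[530,305],[420,243]])
W=ray(c,q,.015)[:,:2]*1000; print(W.round(),np.linalg.norm(np.roll(W,-1,0)-W,axis=1),W.mean(0))
e=W[1]-W[0]+W[2]-W[3]; print("long deg",np.degrees(np.arctan2(e[1],e[0])))
print("edge",ray(c,[[240,329]],0))
s=im[:,:,:]; 
cv2.imwrite("pics/c1.png",cv2.resize(im[150:320,400:600,::-1],None,fx=4,fy=3.5))
cv2.imwrite("pics/c2.png",cv2.resize(im[200:330,140:340,::-1],None,fx=4,fy=4))
```

```text
forceps ctr [444.2 339.9] size [ 17.2 130.9] axis deg 168.71916
marker ctr [446.1 225.2] size [132.9  14.2] axis deg 15.799941
tube ctr [469.7 116.5] size [ 22.1 196.3] axis deg 164.71745
[[ 657. -189.]
 [ 550. -372.]
 [ 393. -278.]
 [ 503.  -95.]] [211.33815645 183.46511298 213.43170737 181.06702236] [ 525.70741228 -233.73004896]
long deg -120.65546218562228
edge [[0.35535666 0.22120976 0.        ]]
```

View pics/scene0.png

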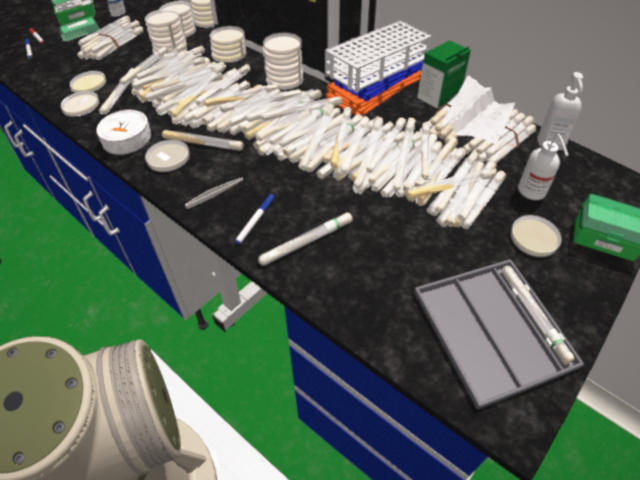

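Sizes match the given ones (forceps 131 mm, marker 133 mm, tube 196 mm, tray 182 x 212 mm). The scene view shows the tray empty on its two wide compartments. I'll go to the forceps first.

```bash
cat >> h.py <<'E'
def plan(x,y,z,line):
    "tool-axis shift (before turning) and turn that bring the TCP to x,y,z with closing line at `line` deg"
    from scipy.spatial.transform import Rotation as R
    s=env.get_state(); M=R.from_quat(np.roll(s["orientation"],-1)).as_matrix()
    cur=np.degrees(np.arctan2(M[1,1],M[0,1])); t=(line-cur+90)%180-90
    d=M.T@(np.array([x,y,z])-s["tcp_pos"])
    print("tcp",s["tcp_pos"].round(4),"line",round(cur,1),"shift mm",(d*1000).round(1),"turn",round(-t,1),"t",s["clock"],"gap",s["finger_gap"],"j6",s["joint_pos"][5].round(2),"F",s["wrist_force"].round(1))
    return M,t
E
python3 -c "
from h import *
plan(.444,.340,.15,78.7)"
```

```text
tcp [0.1789 0.5461 0.2416] line 71.9 shift mm [-316.1 -113.1   91.7] turn -6.8 t 0.15 gap 0.08521560734304334 j6 1.43 F [ 0.1 -0.1  0.6]
```

```bash
python3 -m jog '[[0,-0.0316,-0.0113,0.0092,0],[0,-0.0316,-0.0113,0.0092,0],[0,-0.0316,-0.0113,0.0092,0],[0,-0.0316,-0.0113,0.0092,0],[0,-0.0316,-0.0113,0.0092,0]]' 30
python3 -m jog '[[0,-0.0316,-0.0113,0.0092,0],[0,-0.0316,-0.0113,0.0092,0],[0,-0.0316,-0.0113,0.0092,0],[0,-0.0316,-0.0113,0.0092,0],[0,-0.0316,-0.0113,0.0092,-6.8]]'
python3 -m jog '[[0,0,0,0,0],[0,0,0,0,0]]'
python3 - <<'E'
from h import *
plan(.444,.340,.1,78.7)
c=cam("wrist"); save(c,"w1"); print(c["T"].round(3).tolist(),c["K"][0,0])
E
```

```text
clock: 0.57
tcp_pos: [0.3124, 0.4423, 0.1957]
orientation: [-0.0, 0.157, 0.988, -0.0]
wrist_force: [1.4, 1.3, 0.4]
finger_gap: 0.0429
grip_force: 0.0
clock: 0.98
tcp_pos: [0.4452, 0.3393, 0.1497]
orientation: [-0.0, 0.099, 0.995, -0.0]
wrist_force: [0.7, 0.5, 0.6]
finger_gap: 0.0428
grip_force: 0.0
clock: 1.15
tcp_pos: [0.445, 0.339, 0.1492]
orientation: [-0.001, 0.101, 0.995, -0.0]
wrist_force: [-0.9, -0.9, -0.8]
finger_gap: 0.0427
grip_force: 0.0
tcp [0.445  0.339  0.1492] line 78.4 shift mm [ 1.1  0.8 49.2] turn -0.3 t 1.15 gap 0.0426925490446653 j6 0.71 F [-0.9 -0.9 -0.8]
[[0.2, -0.93, -0.307, 0.366], [0.98, 0.19, 0.064, 0.356], [-0.001, -0.314, 0.949, 0.28], [0.0, 0.0, 0.0, 1.0]] 334.97226519452937
```

View pics/w1.png

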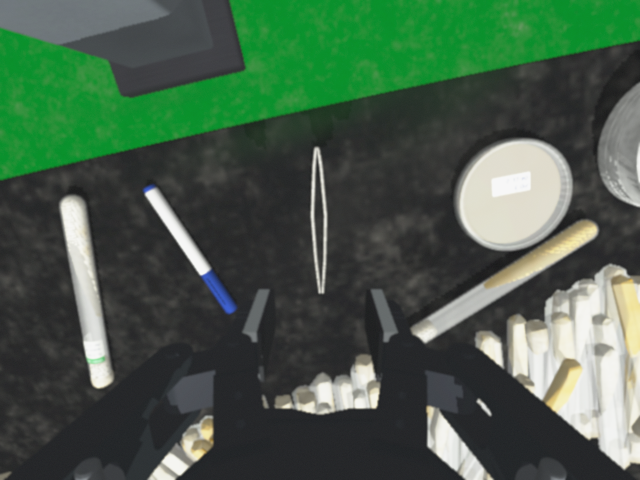

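The wrist view shows the forceps from (317,148) to (321,293), centred between the fingers. The marker runs from (149,188) to (231,311).

Run:
```python
from h import *
c=cam("wrist")
for n,a,b,z in(("f",(317,148),(321,293),.005),("m",(149,188),(231,311),.006)):
    W=ray(c,[a,b],z)[:,:2]*1000; d=W[1]-W[0]; print(n,W.round(1).tolist(),W.mean(0).round(1),np.linalg.norm(d),np.degrees(np.arctan2(d[1],d[0]))%180)
```

```text
f [[380.2, 350.8], [507.2, 328.5]] [443.7 339.6] 128.95447115528046 170.02322771937688
m [[383.5, 207.8], [508.5, 242.4]] [446.  225.1] 129.7126113033887 15.468387173892072
```

```bash
python3 -m jog '[[0,0.001,0.001,0.035,-0.8],[0,0,0,0.035,0],[0,0,0,0.035,0],[0,0,0,0.02,0],[0,0,0,0.010,0]]' 30
python3 -m jog '[[0,0,0,0,0],[0,0,0,0,0]]'
```

```text
clock: 1.67
tcp_pos: [0.4402, 0.3418, 0.0126]
orientation: [-0.002, 0.091, 0.996, -0.001]
wrist_force: [-0.5, -1.0, -0.7]
finger_gap: 0.0428
grip_force: 0.0
clock: 1.83
tcp_pos: [0.4431, 0.3427, 0.016]
orientation: [0.0, 0.091, 0.996, 0.0]
wrist_force: [0.2, -0.5, -0.1]
finger_gap: 0.0426
grip_force: 0.0
```

```bash
python3 -m jog '[[0,0,-0.002,0.003,0],[0,0,0,0,0],[0.8,0,0,0,0],[1,0,0,0,0],[1,0,0,0,0]]' 30
python3 -m jog '[[1,0,0,0,0],[1,0,0,0,0],[1,0,0,0,0],[1,0,0,0,0]]'
```

```text
clock: 2.25
tcp_pos: [0.4438, 0.3401, 0.0133]
orientation: [0.001, 0.092, 0.996, 0.001]
wrist_force: [-0.9, 0.2, 4.1]
finger_gap: 0.0108
grip_force: 30.4
clock: 2.58
tcp_pos: [0.4438, 0.3401, 0.0133]
orientation: [0.001, 0.092, 0.996, 0.001]
wrist_force: [-0.8, 0.1, 6.6]
finger_gap: 0.0109
grip_force: 30.7
```

```bash
python3 -m jog '[[1,0,0,-0.02,0],[1,0,0,-0.035,0],[1,0,0,-0.035,0],[1,0,0,-0.035,-7],[1,0,0,0,-7]]'
python3 -m jog '[[1,0,0,0,-7],[1,0,0,0,-7],[1,0,0,0,-7],[1,0,0,0,-7],[1,0,0,0,-7]]'
python3 -m jog '[[1,0,0,0,-7],[1,0,0,0,-7],[1,0,0,0,-7],[1,0,0,0,0]]'
python3 -c "
from h import *
plan(.543,-.244,.10,149.4)"
```

```text
clock: 3.0
tcp_pos: [0.4466, 0.3418, 0.1446]
orientation: [0.005, -0.033, 0.999, 0.003]
wrist_force: [0.7, 0.5, -0.0]
finger_gap: 0.0108
grip_force: 30.0
clock: 3.42
tcp_pos: [0.443, 0.3397, 0.1372]
orientation: [-0.0, -0.332, 0.943, 0.0]
wrist_force: [-0.2, -0.1, -0.1]
finger_gap: 0.0108
grip_force: 30.0
clock: 3.75
tcp_pos: [0.443, 0.3397, 0.1372]
orientation: [-0.0, -0.497, 0.868, 0.0]
wrist_force: [0.2, 0.0, 0.0]
finger_gap: 0.0108
grip_force: 30.0
tcp [0.443  0.3397 0.1372] line 149.6 shift mm [ 452.9 -381.6   37.2] turn 0.2 t 3.75 gap 0.010811666990757769 j6 -0.53 F [0.2 0.  0. ]
```

```bash
for i in 1; do
python3 -m jog '[[1,0.0226,-0.0191,0,0],[1,0.0226,-0.0191,0,0],[1,0.0226,-0.0191,0,0],[1,0.0226,-0.0191,0,0],[1,0.0226,-0.0191,0,0]]'
python3 -m jog '[[1,0.0226,-0.0191,0,0],[1,0.0226,-0.0191,0,0],[1,0.0226,-0.0191,0,0],[1,0.0226,-0.0191,0,0],[1,0.0226,-0.0191,0,0]]'
python3 -m jog '[[1,0.0226,-0.0191,0,0],[1,0.0226,-0.0191,0,0],[1,0.0226,-0.0191,0,0],[1,0.0226,-0.0191,0,0],[1,0.0226,-0.0191,0,0]]'
python3 -m jog '[[1,0.0226,-0.0191,0,0],[1,0.0226,-0.0191,0,0],[1,0.0226,-0.0191,0,0],[1,0.0226,-0.0191,0,0],[1,0.0226,-0.0191,0,0]]'
python3 -m jog '[[1,0,0,0,0],[1,0,0,0,0]]'; done
python3 - <<'E'
from h import *
plan(.543,-.244,.10,149.4)
c=cam("wrist"); save(c,"w2")
E
```

```text
clock: 4.17
tcp_pos: [0.4678, 0.1927, 0.1373]
orientation: [0.0, -0.494, 0.869, -0.0]
wrist_force: [1.2, 0.2, 0.5]
finger_gap: 0.0109
grip_force: 30.0
clock: 4.58
tcp_pos: [0.4927, 0.0466, 0.1374]
orientation: [0.0, -0.494, 0.869, -0.0]
wrist_force: [0.3, 0.3, 0.6]
finger_gap: 0.0108
grip_force: 30.0
clock: 5.0
tcp_pos: [0.5174, -0.0993, 0.1373]
orientation: [0.0, -0.494, 0.869, 0.0]
wrist_force: [1.3, -0.1, -0.9]
finger_gap: 0.011
grip_force: 30.0
clock: 5.42
tcp_pos: [0.5422, -0.2451, 0.1372]
orientation: [0.0, -0.494, 0.869, 0.0]
wrist_force: [1.3, -0.2, -0.8]
finger_gap: 0.0112
grip_force: 30.0
clock: 5.58
tcp_pos: [0.5422, -0.2452, 0.1368]
orientation: [0.0, -0.493, 0.87, 0.0]
wrist_force: [-0.0, 0.6, -0.1]
finger_gap: 0.0107
grip_force: 30.0
tcp [ 0.5422 -0.2452  0.1368] line 149.1 shift mm [-1.5 -0.1 36.8] turn -0.3 t 5.5833 gap 0.010663034342749894 j6 -1.59 F [-0.   0.6 -0.1]
```

View pics/w2.png

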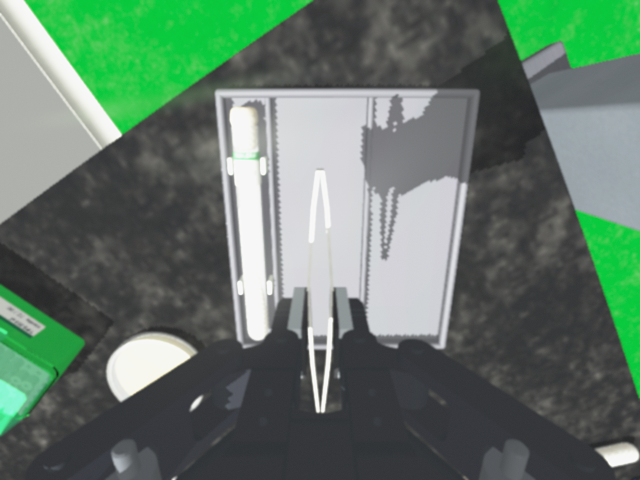

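The forceps are held at the middle, parallel to the compartments and above the middle one. The tray rim corners are at about (217,92), (478,92), (448,347) and (240,346).

Run:
```python
from h import *
c=cam("wrist")
W=ray(c,[(217,91),(479,91),(447,348),(239,347)],.015)[:,:2]*1000
print(W.round(),np.linalg.norm(np.roll(W,-1,0)-W,axis=1).round(),W.mean(0).round(1))
y=W[0]+W[1]-W[2]-W[3];print(np.degrees(np.arctan2(y[1],y[0]))%180)
```

```text
[[ 550. -371.]
 [ 392. -277.]
 [ 498.  -93.]
 [ 658. -189.]] [183. 213. 187. 211.] [ 524.6 -232.4]
59.596441902316656
```

```bash
python3 -m jog '[[1,0,0,0.035,0],[1,0,0,0.035,0],[1,0,0,0.028,0],[1,0,0,0.013,0],[1,0,0,0.006,0]]'
python3 -m jog '[[1,0,0,0,0],[1,0,0,0,0],[0.4,0,0,0,0],[0.4,0,0,0,0],[0.4,0,0,0,0]]'
python3 -m jog '[[0.4,0,0,-0.01,0],[0.4,0,0,-0.03,0],[0.4,0,0,-0.04,0],[0.4,0,0,-0.04,0],[0,0,0,0,0]]'
python3 -c "
from h import *
plan(.446,.225,.137,105.8)"
```

```text
clock: 6.1
tcp_pos: [0.5401, -0.2408, 0.0175]
orientation: [-0.001, -0.496, 0.868, 0.003]
wrist_force: [-0.4, -0.4, -0.4]
finger_gap: 0.0107
grip_force: 30.0
clock: 6.52
tcp_pos: [0.5432, -0.244, 0.0216]
orientation: [0.001, -0.496, 0.868, -0.001]
wrist_force: [0.2, 0.4, -0.7]
finger_gap: 0.0257
grip_force: 0.0
clock: 6.93
tcp_pos: [0.5464, -0.2462, 0.1501]
orientation: [0.003, -0.496, 0.868, -0.006]
wrist_force: [2.0, -0.2, 1.5]
finger_gap: 0.0362
grip_force: 0.0
tcp [ 0.5464 -0.2462  0.1501] line 149.4 shift mm [-354.7  326.2    8.3] turn 43.6 t 6.9333 gap 0.036231562512418096 j6 -1.59 F [ 2.  -0.2  1.5]
```

```bash
python3 -m jog '[[0,-0.0222,0.0204,0,0],[0,-0.0222,0.0204,0,0],[0,-0.0222,0.0204,0,0],[0,-0.0222,0.0204,0,0],[0,-0.0222,0.0204,0,0]]' >/dev/null
python3 -m jog '[[0,-0.0222,0.0204,0,0],[0,-0.0222,0.0204,0,0],[0,-0.0222,0.0204,0,0],[0,-0.0222,0.0204,0,0],[0,-0.0222,0.0204,0,0]]' >/dev/null
python3 -m jog '[[0,-0.0222,0.0204,0,0],[0,-0.0222,0.0204,0,0],[0,-0.0222,0.0204,0,0],[0,-0.0222,0.0204,0,0],[0,-0.0222,0.0204,0,0]]' >/dev/null
python3 -m jog '[[0,-0.0222,0.0204,0,0],[0,0,0,0,7],[0,0,0,0,7],[0,0,0,0,7],[0,0,0,0,7]]'
python3 -m jog '[[0,0,0,0,7],[0,0,0,0,7],[0,0,0,0,1.6],[0,0,0,0,0],[0,0,0,0,0]]'
python3 - <<'E'
from h import *
plan(.446,.225,.015,105.7)
c=cam("wrist"); save(c,"w3")
t=cam("top"); cv2.imwrite("pics/t2.png",cv2.resize(t["img"][150:320,400:600,::-1],None,fx=3,fy=3))
E
```

```text
clock: 8.6
tcp_pos: [0.4419, 0.2287, 0.1412]
orientation: [0.001, -0.268, 0.963, 0.0]
wrist_force: [-0.4, 0.9, -0.6]
finger_gap: 0.0425
grip_force: 0.0
clock: 9.02
tcp_pos: [0.442, 0.2282, 0.141]
orientation: [0.001, -0.138, 0.99, 0.0]
wrist_force: [-0.1, -0.3, -0.6]
finger_gap: 0.0426
grip_force: 0.0
tcp [0.442  0.2282 0.141 ] line 105.9 shift mm [ -2.8  -4.2 126. ] turn 0.2 t 9.0167 gap 0.042580602351241156 j6 0.04 F [-0.1 -0.3 -0.6]
```

View pics/w3.png

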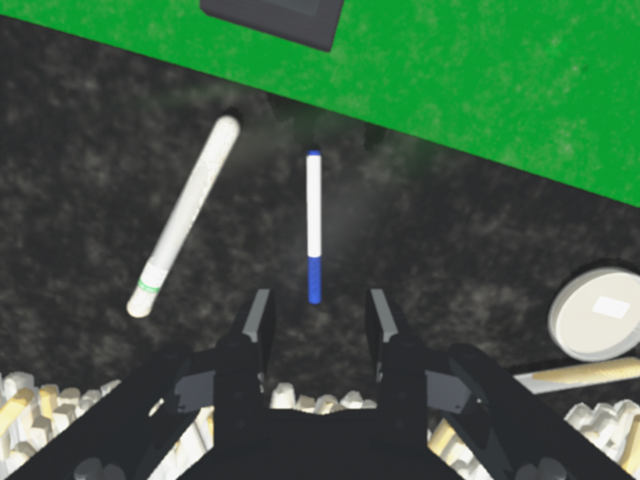

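View pics/t2.png

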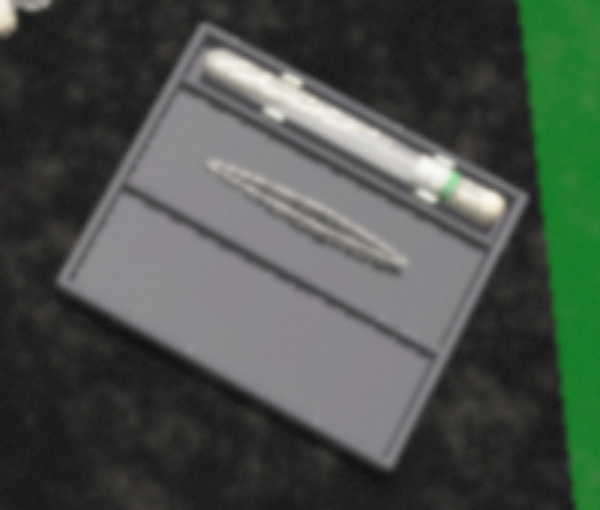

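The forceps lie flat in the middle of the middle compartment, and the lower one is empty. The wrist view shows the marker from (314,151) to (315,303), aligned between the jaws and about 4 mm off centre. Next I descend and grip.

```bash
python3 -m jog '[[0,-0.003,-0.004,0.035,0],[0,0,0,0.035,0],[0,0,0,0.030,0],[0,0,0,0.018,0],[0,0,0,0.007,0]]' 30
python3 -m jog '[[0,0,0,0,0],[0,0,0,0,0]]'
```

```text
clock: 9.53
tcp_pos: [0.4434, 0.2243, 0.0125]
orientation: [-0.002, -0.138, 0.99, -0.0]
wrist_force: [-0.2, 0.1, -0.9]
finger_gap: 0.0424
grip_force: 0.0
clock: 9.7
tcp_pos: [0.4462, 0.2253, 0.0159]
orientation: [0.0, -0.138, 0.99, 0.0]
wrist_force: [0.9, 0.1, 0.8]
finger_gap: 0.0425
grip_force: 0.0
```

```bash
python3 -m jog '[[0,0,0,0.0015,0],[0.8,0,0,0,0],[1,0,0,0,0],[1,0,0,0,0],[1,0,0,0,0]]' 30
python3 -m jog '[[1,0,0,0,0],[1,0,0,0,0],[1,0,0,0,0],[1,0,0,-0.02,0],[1,0,0,-0.035,0]]'
python3 -m jog '[[1,0,0,-0.035,0],[1,0,0,-0.035,-7],[1,0,0,0,-7],[1,0,0,0,-7],[1,0,0,0,-7]]'
python3 -m jog '[[1,0,0,0,-7],[1,0,0,0,-7],[1,0,0,0,-1.6],[1,0,0,0,0],[1,0,0,0,0]]'
python3 -c "
from h import *
plan(.479,-.206,.14,149.4)"
```

```text
clock: 10.12
tcp_pos: [0.4466, 0.2255, 0.0149]
orientation: [0.001, -0.138, 0.99, 0.0]
wrist_force: [-1.0, -0.3, 6.5]
finger_gap: 0.0099
grip_force: 31.8
clock: 10.53
tcp_pos: [0.4427, 0.2241, 0.0664]
orientation: [-0.004, -0.138, 0.99, -0.001]
wrist_force: [0.0, 0.2, -0.8]
finger_gap: 0.0101
grip_force: 31.0
clock: 10.95
tcp_pos: [0.4463, 0.2254, 0.1401]
orientation: [0.001, -0.376, 0.927, -0.0]
wrist_force: [-0.6, -0.6, 0.7]
finger_gap: 0.0103
grip_force: 31.0
clock: 11.37
tcp_pos: [0.4456, 0.2252, 0.1389]
orientation: [0.0, -0.495, 0.869, 0.0]
wrist_force: [0.1, 0.6, -0.4]
finger_gap: 0.0102
grip_force: 31.0
tcp [0.4456 0.2252 0.1389] line 149.4 shift mm [ 354.1 -248.3   -1.2] turn -0.0 t 11.3667 gap 0.01022098129800363 j6 -0.73 F [ 0.1  0.6 -0.4]
```

```bash
python3 -m jog '[[1,0.0236,-0.0166,0,0],[1,0.0236,-0.0166,0,0],[1,0.0236,-0.0166,0,0],[1,0.0236,-0.0166,0,0],[1,0.0236,-0.0166,0,0]]' >/dev/null
python3 -m jog '[[1,0.0236,-0.0166,0,0],[1,0.0236,-0.0166,0,0],[1,0.0236,-0.0166,0,0],[1,0.0236,-0.0166,0,0],[1,0.0236,-0.0166,0,0]]' >/dev/null
python3 -m jog '[[1,0.0236,-0.0166,0,0],[1,0.0236,-0.0166,0,0],[1,0.0236,-0.0166,0,0],[1,0.0236,-0.0166,0,0],[1,0.0236,-0.0166,0,0]]' >/dev/null
python3 -m jog '[[1,0,0,0,0],[1,0,0,0,0]]'
python3 - <<'E'
from h import *
plan(.479,-.206,.02,149.4)
c=cam("wrist"); save(c,"w4")
E
```

```text
clock: 12.78
tcp_pos: [0.4802, -0.2076, 0.1386]
orientation: [0.0, -0.494, 0.869, 0.0]
wrist_force: [0.3, -0.2, 0.4]
finger_gap: 0.0101
grip_force: 31.0
tcp [ 0.4802 -0.2076  0.1386] line 149.2 shift mm [ -0.8   1.8 118.6] turn -0.2 t 12.7833 gap 0.010081623732680975 j6 -1.6 F [ 0.3 -0.2  0.4]
```

View pics/w4.png

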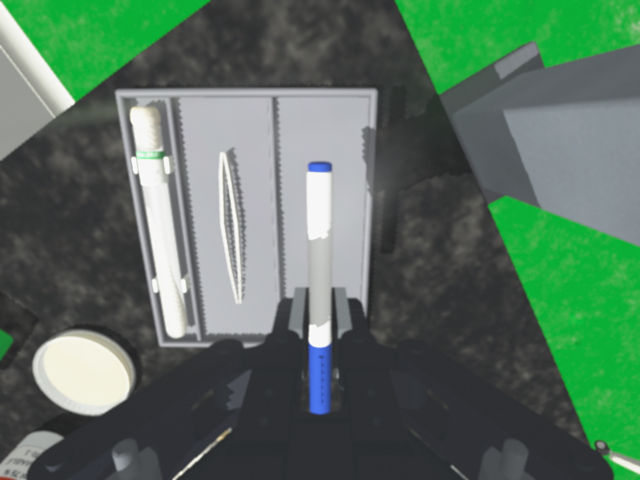

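The marker, at columns 307–332, is held straight over the empty compartment (about 278–370), and the forceps sit in the other one. I'll lower and release.

```bash
python3 -m jog '[[1,0,0.001,0.035,0],[1,0,0,0.035,0],[1,0,0,0.028,0],[1,0,0,0.013,0],[1,0,0,0.006,0]]'
python3 -m jog '[[1,0,0,0,0],[1,0,0,0.001,0],[0.4,0,0,0,0],[0.4,0,0,0,0],[0.4,0,0,0,0]]'
python3 -m jog '[[0.4,0,0,-0.01,0],[0.4,0,0,-0.03,0],[0.4,0,0,-0.04,0],[0.4,0,0,-0.04,0],[0.4,0,0,-0.03,0]]'
python3 -m jog '[[0.4,0.04,0,-0.04,0],[0.4,0.04,0,0,0],[0.4,0.04,0,0,0],[0.4,0.04,0,0,0],[0.4,0,0,0,0]]'
python3 - <<'E'
from h import *
t=cam("top"); cv2.imwrite("pics/t3.png",t["img"][:,:,::-1])
E
```

```text
clock: 13.25
tcp_pos: [0.4772, -0.2029, 0.0192]
orientation: [-0.001, -0.496, 0.868, 0.002]
wrist_force: [-0.4, 0.0, -0.2]
finger_gap: 0.01
grip_force: 31.0
clock: 13.67
tcp_pos: [0.4802, -0.2061, 0.0219]
orientation: [0.001, -0.496, 0.868, -0.001]
wrist_force: [-0.9, -0.6, -0.5]
finger_gap: 0.0257
grip_force: 0.0
clock: 14.08
tcp_pos: [0.4799, -0.2062, 0.1751]
orientation: [0.001, -0.496, 0.868, -0.002]
wrist_force: [1.0, -0.7, -0.0]
finger_gap: 0.0257
grip_force: 0.0
clock: 14.5
tcp_pos: [0.4008, -0.3402, 0.2018]
orientation: [-0.001, -0.493, 0.87, -0.002]
wrist_force: [0.4, 0.2, -0.8]
finger_gap: 0.0257
grip_force: 0.0
```

View pics/t3.png

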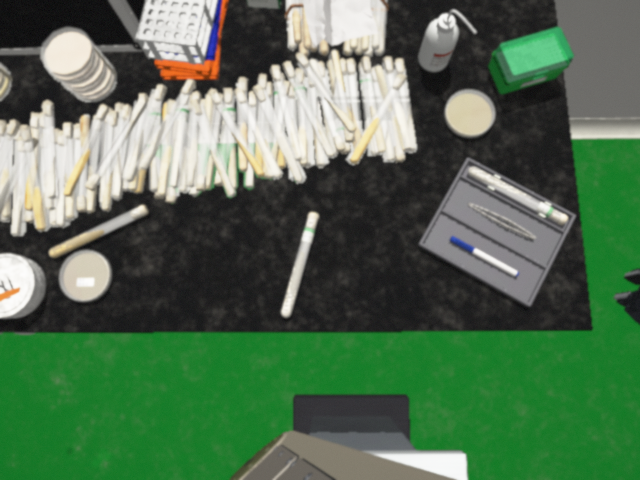

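The forceps (503,222) and marker (484,257) lie centred and lengthwise in separate compartments. The spare tube at (300,265) hasn't moved, and the arm is clear.

```bash
python3 -m jog '[[0.4,0,0,0,0],[0.4,0,0,0,0],[0.4,0,0,0,0]]'; python3 -c "
from workcell import env
print(env.hand_in())"
```

```text
clock: 14.8
tcp_pos: [0.4039, -0.3333, 0.2005]
orientation: [0.0, -0.497, 0.868, 0.0]
wrist_force: [0.3, -0.1, 0.8]
finger_gap: 0.0258
grip_force: 0.0
the job is handed in; nothing more can be done
None
```

The forceps and marker lie flat and lengthwise in separate 70 mm compartments, the spare tube was not touched, and I handed the job in at 14.8 s; no verdict was returned.

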